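# Lock the T-stud in the jig rail

### The job

Take the T-stud, the one with the flat wing grip, out of its rack and pass its head down through the slot of the jig rail, in the free stretch between the two cradles. Press it down against the spring strip, give it a quarter turn so that the head catches under the lips, and let go, leaving it standing locked in the rail. The rail does not sit exactly in the middle of its base, so feel for the slot without forcing anything, and leave everything else on the bench where it is.

Things in the scene. Friction and masses are not known exactly. Their poses are not given: they have to be found in the camera images.
- wing (a point): Centre of the flat upright wing grip of the loose steel T-stud (about 120 g). z up the stud; x along the wing and also along the T-head below it; y across the wing's thickness. Wing 34 mm (x) by 10 mm (y) by 36 mm tall. It starts standing upright in the rack, flange resting on the rack's top: lift it 30 mm or more before moving it sideways.
- flange (a point): Centre of the underside of the stud's round flange, 24 mm below wing. Flange 28 mm across, 6 mm thick, right under the wing. Below it 15 mm of round stem, 7 mm in diameter, then the T-head.
- tstud: The whole T-stud, same axes as wing; origin at the underside of its T-head, 46 mm below wing. T-head 28 mm (x) by 8 mm (y) by 7 mm tall.
- bed: Steel base plate of the jig, fixed, 260 mm (x) by 116 mm (y) by 12 mm; origin at the centre of its underside. On it an aluminium rail, 260 mm long (x), 60 mm wide, with one straight slot all along its top, parallel to the base's x. The slot lies anywhere from 15 mm left to 15 mm right (along y) of the base's centre line: not measured, but firmly held there.
- deck (a point): Point over the base's centre line, half-way along, at the height of the rail's top (57 mm above the bench). The slot there is 11 mm wide, edges rounded at 1.5 mm. Steel tube cradles stand on the rail's ends, 108 to 128 mm from the middle, 14 mm over the rail's top; use the slot within 70 mm of the middle. More than 60 N between stud and jig, even for a moment (a knock at over 20 mm/s), is too much.
- lips (a point): As deck, at the underside of the slot's lips, which are 10 mm thick. The channel below is 36 mm wide. The head can turn there while the flange is 0 to 5 mm above the rail's top.
- spring (a point): As deck, at the top of the sprung strip in the channel, 14 mm below the rail's top. It yields 0.9 N per mm after a first 4 N: about 11 N press the stud down until its flange sits on the rail. Let go after the turn, the spring lifts the head against the lips, the flange then about 5 mm over the rail. Let go before the turn, the stud rises and does not hold.
- rack: Fixed grey rack for studs: a bar 190 mm long (x), 53 mm wide, 45 mm high, with a 13 mm gap along its top holding three studs 60 mm apart in any order, the T-stud's head lying along the gap. Origin under its centre.
- kstud: Another stud in the rack, with a round knob 28 mm across; origin at its lower end, 60 mm tall. To be left alone.
- rstud: Another stud in the rack, with a plain round handle 13 mm across; origin at its lower end, 62 mm tall. To be left alone.
- tin: Round steel tin, 66 mm across, 100 mm tall; origin at its underside. Leave alone.
- tube: Aluminium tube offcut, 32 mm thick, 160 mm long (x), lying; origin on the bench under its middle. Leave alone.
- square: Steel engineer's square, 120 mm by 90 mm, lying flat; leave alone.
- wrench: Steel wrench lying along its x; leave alone.
- brush: Brush lying along its x; leave alone.
- vblock: Dark steel V-block, 50 by 45 by 40 mm tall; origin at its underside. Leave alone.
There are look-alikes about, which are no part of the job. Leave any pink or red look-alike of the tstud alone.

How it is judged:
On the way, in this order (a step that is already met when the one before it is completed fails the run):
1. the T-head has passed down through the slot, lying along it, and is pressed below the lips (x of wing in the frame of bed between -0.07 and 0.07 m and y of wing in the frame of bed between -0.02 and 0.02 m and z of wing in the frame of bed below 0.0865 m and angle between the x axis of wing and the x axis of bed, either way round below 0.3 rad), for 0.1 s.
2. it has been turned a quarter turn there, across the slot (x of wing in the frame of bed between -0.07 and 0.07 m and y of wing in the frame of bed between -0.02 and 0.02 m and z of wing in the frame of bed below 0.0885 m and angle between the x axis of wing and the y axis of bed, either way round below 0.3 rad), for 0.2 s.
At the end, for the whole second after the job is handed in: The T-stud stands in the rail's slot, within 70 mm of the base's middle lengthwise, its head below the lips (wing centre 78 to 88.5 mm above the bench), wing turned across the slot within 0.3 rad, upright within 0.17 rad, at rest and let go (all of step 2 and z of wing in the frame of bed above 0.078 m and angle between wing's own z axis and vertical below 0.17 rad and linear speed of tstud below 0.02 m/s and contact force between the fingers and tstud below 0.1 N); the robot touches nothing.
It fails at once if the stud and the jig are pressed together with more than 60 N (contact force between tstud and bed above 60 N).
It fails at once if another stud in the rack is shifted by more than 15 mm (distance of any of kstud, rstud from where it was at the start of the episode above 0.015 m).
It fails at once if something else on the bench is shifted by more than 20 mm (distance of any of tin, tube, square, wrench, brush, vblock from where it was at the start of the episode above 0.02 m).
It also fails if it takes over 64 s, if anything falls off the work surface, if the arm or the gripper's body presses on something with over 40 N, if the wrist force passes 120 N, or if a joint passes its speed limit or range.

### The arm

A 7-joint arm with a two-finger parallel gripper is mounted at the origin on the work surface. World frame = base frame: x ahead of the robot, y to its left, z up, the work surface at z = 0. Lengths are in m, angles in rad, forces in N, time in s.
With the tool pointing down it reaches from about 0.4 to 0.85 m from the base axis. Payload 4.5 kg.
Tool frame: the origin (TCP) lies on the front face of the gripper's body, between the roots of the fingers; the fingertips stand 73 mm ahead of it and the grasp point (between the pads) lies manip.grasp_offset ahead of it (manip.grasp_offset is the distance from the TCP to the grasp point, in m); z points along the fingers, y is the line along which they close (so a half turn about z gives the same grasp; the last joint's range is limited). The gripper opens to 85 mm and grips with 20 to 120 N. Pads are 22 mm wide; open, the fingers measure 114 mm over their backs; the gripper's body (76 mm by 85 mm) begins 54 mm behind the grasp point. The pads swing forward as they close: fully open they stand 13 mm farther back than shut.
Start: joints at [-1.099, 0.689, -0.195, 1.565, 0.157, 0.902, -0.215], TCP at [0.265, 0.566, 0.304] pointing down, gripper open.
Joint ranges: [-3.01, 3.01], [-0.46, 2.08], [-1.47, 1.51], [0.13, 2.56], [-1, 4.14], [0.04, 2.09], [-2.66, 2.66]. Speed limits (rad/s): [2.57, 2.57, 3.14, 3.14, 3.14, 3.14, 3.14].

### API

Orientations are given as a unit quaternion [x, y, z, w].
In Python, from workcell import manip, get_image gives the robot as it stands.
- The arm moves only by the tool step_arm, never from a script. Its argument "series" is a list that holds one entry, the list of rows, each a list of 6 numbers: the shift along the tool's x, y, z in units of 25 mm (1.0 is 25 mm), then the turn, a rotation vector about the tool's x, y, z in units of 8 degrees (1.0 is 8 degrees). In form: [[[x, y, z, rx, ry, rz], ...]]. A call has 1 to 10 rows; each row is the pose to reach, as a shift and turn from the pose commanded when the call began, along the tool's axes at that moment; what a row does not reach only later rows make up. A row lasts 1/8 s, in which the tool goes at most 62.5 mm and 10.7 degrees, less where a joint would pass 70% of its speed; a pose out of reach is approached as far as the arm can. A call with a gripper value outside its range is refused whole. "claw" is the closure in counts, from 0 (fully open) to 255 (shut), set as the call begins (left out, the last holds). The fingers move at their own pace and stop on an object; the grip force is fixed at half the most. Time passes only in rows, so rows that repeat a pose let the fingers close. It gives the time, the measured TCP pose, the force, the opening and the grip force at its end, in the units of the state.
- manip.observe(): the state, without advancing time (a new reading comes with each control period).
- get_image(name): name is "side" or "top"; returns a dict with "image" (384x512x3 uint8, red, green, blue), "fx", "fy", "cx", "cy" (pixels), "D" ([k1, k2, p1, p2, k3] as OpenCV has them; the pictures are not rectified), "R" (3x3) and "t" (3): a world point X has camera coordinates R X + t. Camera axes: x right, y down, z forward; pixel columns grow to the right and rows downward; lengths in m; the calibration is good to about 2 mm. A picture is of the moment at which its call begins. There is no depth.
- manip.close_job(): hands the job in; it is judged then, once.
The state is a dict: "t": time; "joints": joint angles; "joint_velocities": joint speeds; "tau": joint torques, N m; "eef_pos": TCP position; "orientation": TCP orientation; "force": force on the tool from outside, world axes, zero at the start; "wrist_torque": the same for the moment, N m; "finger_gap": opening from 0.0 (shut) to 1.0 (fully open); "grip_force": force on a finger pad.
Only numpy, scipy, OpenCV 4.12 (cv2) and the standard library are available. Lean on these libraries where they do the work, as an engineer would, in place of code of your own. Each camera call takes 0.05 s, during which the arm holds its last target. There are 200 camera calls.

## Working session

There is one attempt and no reset: what is moved stays moved. The work goes in short steps, Python scripts to look and compute and a tool call to move; the robot and the scene stay as the last step left them, time stands still between calls to the robot, and variables do not carry over. Pictures are saved under pics/ and viewed, at most 10 in all, crops included, and the job is handed in when it is done.

Besides the shell and the picture viewer there is one more tool, called by a JSON object that holds its "name" and its "arguments", one argument or row to a line. step_arm: Moves the arm, as the interface text tells. Its arguments: {"type":"object","properties":{"series":{"type":"array"},"claw":{"type":"number"}},"required":["series"]}

```bash
mkdir -p pics; cat > h.py <<'E'
import numpy as np, cv2, json
from workcell import manip, get_image
def snap(name,fn):
    d=get_image(name); cv2.imwrite('pics/'+fn,d['image'][:,:,::-1])
    np.savez('pics/'+fn+'.npz',**{k:np.array(v) for k,v in d.items()}); return d
def ray(d,u,v):
    K=np.array([[d['fx'],0,d['cx']],[0,d['fy'],d['cy']],[0,0,1]],float)
    p=cv2.undistortPoints(np.array([[[u,v]]],float),K,np.array(d['D'],float))[0,0]
    R=np.array(d['R']);t=np.array(d['t']); return -R.T@t, R.T@np.array([p[0],p[1],1])
def onz(d,u,v,z):
    c,r=ray(d,u,v); return c+r*(z-c[2])/r[2]
def proj(d,X):
    K=np.array([[d['fx'],0,d['cx']],[0,d['fy'],d['cy']],[0,0,1]],float)
    return cv2.projectPoints(np.array(X,float).reshape(-1,1,3),cv2.Rodrigues(np.array(d['R'],float))[0],np.array(d['t'],float),K,np.array(d['D'],float))[0].reshape(-1,2)
def load(fn): return dict(np.load('pics/'+fn+'.npz'))
E
python3 - <<'E'
from h import *
a=snap('top','t1.png'); b=snap('side','s1.png')
for d in(a,b): print(-np.array(d['R']).T@d['t'], d['fx'])
o=manip.observe(); print(o, manip.grasp_offset)
E
```

```text
[ 0.39816496 -0.04225911  1.27178102] 393.3808301130515
[ 0.207811   -0.90642498  0.66982932] 391.6534964982426
{'t': 0.1, 'joints': array([-1.09918913,  0.68995407, -0.19451279,  1.56622045,  0.15729188,
        0.9025236 , -0.21507329]), 'joint_velocities': array([ 1.82784623e-04, -1.15266514e-03, -2.03453553e-04, -2.49813673e-03,
        2.78798532e-04,  2.92127080e-04,  3.44852011e-05]), 'tau': array([-3.35622077e-03, -5.40606344e+01, -1.27148230e+00, -1.58985418e+01,
        9.40656377e-03,  4.40330667e-03, -4.96804134e-06]), 'eef_pos': array([0.26481112, 0.56561766, 0.30313551]), 'orientation': array([ 2.17115537e-01,  9.76145536e-01, -8.48382292e-04, -1.27034376e-04]), 'force': array([ 0.75236679, -0.34075224,  0.10398185]), 'wrist_torque': array([-0.09006548, -0.03528655,  0.01012168]), 'grip_force': 0.0, 'finger_gap': 0.9981945339340436} 0.0539
```

View pics/t1.png

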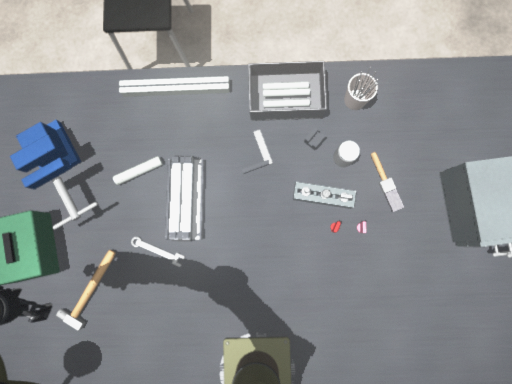

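View pics/s1.png

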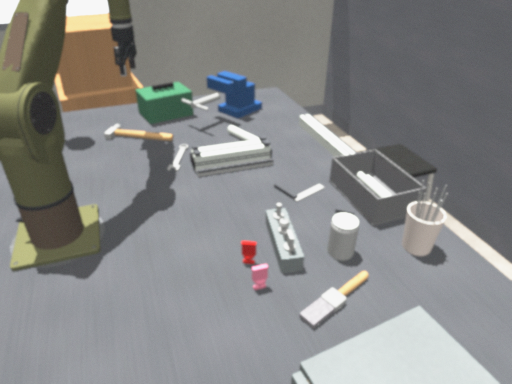

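The top view shows the jig at about (186,198), the rack at (325,194), the tin at (348,152), and red and pink look-alikes at (336,227) and (362,227). In the side view the rack is at (285,238) and the rail at (230,152). I'll enlarge both.

```bash
python3 - <<'E'
from h import *
t=cv2.imread('pics/t1.png'); s=cv2.imread('pics/s1.png')
f=lambda im,x,y,w,h,k: cv2.resize(im[y:y+h,x:x+w],None,fx=k,fy=k,interpolation=cv2.INTER_CUBIC)
a=f(t,155,150,60,96,6)   # 360x576
b=f(t,288,172,74,44,5.9)    # 436x260
c=f(s,255,195,60,80,4)  # 240x320 
im=np.zeros((600,800,3),np.uint8)
im[:a.shape[0],:a.shape[1]]=a; im[:b.shape[0],362:362+b.shape[1]]=b; im[262:262+c.shape[0],362:362+c.shape[1]]=c
cv2.imwrite('pics/c1.png',im)
E
```

```text
(no output)
```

View pics/c1.png

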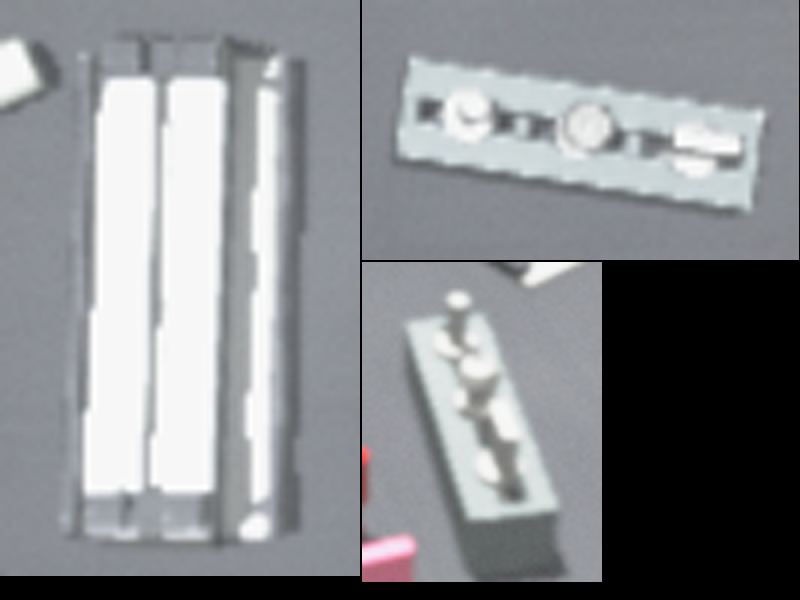

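The T-stud is at the rack's right end in the top view: its wing top is at about (346.5,195.4), with the wing along the rack. The slot runs as a dark line from about (181.5,163) to (179.6,232).

```bash
python3 - <<'E'
from h import *
d=load('t1.png'); s=load('s1.png')
A=lambda x,y:((x+.5)/6-.5+155,(y+.5)/6-.5+150)
B=lambda x,y:((x-362+.5)/5.9-.5+288,(y+.5)/5.9-.5+172)
C=lambda x,y:((x-362+.5)/4-.5+255,(y-262+.5)/4-.5+195)
r=[onz(d,*B(*p),.045)[:2] for p in[(410,60),(764,112),(750,208),(400,157)]]
print('rack',np.round(r,4), np.mean(r,0)); e=[np.linalg.norm(r[i]-r[(i+1)%4]) for i in range(4)];print(e)
w=onz(d,*B(707,138),.087); print('wing',w, [onz(d,*B(*p),.087)[:2] for p in[(674,134),(741,146)]])
ax=(r[1]-r[0]+r[2]-r[3]); ax/=np.linalg.norm(ax); c=np.mean(r,0); print('axis',ax,[c+ax*k for k in(-.06,0,.06)])
for n,p,z in[('kn',(586,126),.08),('ro',(472,106),.09)]: print(n,onz(d,*B(*p),z))
print('slot',[onz(d,*A(*p),.057)[:2].round(4) for p in[(160,80),(150,490)]])
print('railL',[onz(d,*A(*p),.057)[:2].round(4) for p in[(101,80),(84,490)]],'R',[onz(d,*A(*p),.057)[:2].round(4) for p in[(225,80),(215,490)]])
print('bed',[onz(d,*A(*p),.012)[:2].round(4) for p in[(87,52),(66,532),(280,538),(298,60)]])
print('side wing top', proj(s,[w]), C(508,420))
g=cv2.cvtColor(d['image'],cv2.COLOR_RGB2GRAY)
for v in range(165,232,6): print(v,g[v,166:196])
E
```

```text
rack [[ 0.5799 -0.1391]
 [ 0.5462 -0.3252]
 [ 0.4954 -0.3149]
 [ 0.5281 -0.1317]] [ 0.5373945  -0.22771823]
[np.float64(0.18917682485014167), np.float64(0.051798564141247644), np.float64(0.18605884152395644), np.float64(0.05234252460721159)]
wing [ 0.52862204 -0.28572856  0.087     ] [array([ 0.53119499, -0.26902999]), array([ 0.52398067, -0.30280332])]
axis [-0.17682248 -0.98424276] [array([ 0.54800385, -0.16866366]), array([ 0.5373945 , -0.22771823]), array([ 0.52678515, -0.2867728 ])]
kn [ 0.53751141 -0.22543593  0.08      ]
ro [ 0.54843526 -0.16624694  0.09      ]
slot [array([0.6496, 0.2201]), array([0.4348, 0.2261])]
railL [array([0.6506, 0.2514]), array([0.4357, 0.2603])] R [array([0.6484, 0.1857]), array([0.4339, 0.1924])]
bed [array([0.6758, 0.27  ]), array([0.4151, 0.2812]), array([0.4088, 0.1665]), array([0.6675, 0.1541])]
side wing top [[289.57538317 233.18556731]] (291.125, 234.125)
165 [142 132 141 147 121 145 231 247 247 247 247 247 247 247 233 165 171 241
 247 247 247 247 247 247 247 246 210 134 140 149]
171 [142 142 151 154 151 239 247 247 247 247 247 247 247 247 231
[... 632 characters left out ...]
162 167 233 247
 247 247 247 247 247 247 244 185 129 147 161 162]
207 [155 154 140 161 244 247 247 247 247 247 247 247 247 231 184 243 245 247
 247 247 247 247 247 247 238 163 135 151 163 166]
213 [163 159 128 167 245 247 247 247 247 247 247 247 247 226 184 244 247 247
 247 247 247 247 247 247 237 163 129 150 161 162]
219 [150 161 160 244 247 247 247 247 247 247 247 247 243 194 180 245 247 247
 247 247 247 247 247 247 229 137 130 155 159 182]
225 [153 161 164 245 247 247 247 247 247 247 247 247 231 185 244 247 247 247
 247 247 247 247 247 247 211 132 137 153 157 160]
231 [154 142 152 241 247 247 247 247 236 218 244 246 219 161 169 182 243 247
 247 247 247 247 246 242 190 129 141 156 157 155]
```

```bash
cat >> h.py <<'E'
def go(pos,yaw=None,o=None):
    """units (shift xyz, turn rz) from current pose to TCP pos and tool-y yaw (deg)"""
    from scipy.spatial.transform import Rotation as Ro
    o=o or manip.observe(); R=Ro.from_quat(o['orientation']).as_matrix()
    y0=np.degrees(np.arctan2(R[1,1],R[0,1])); s=R.T@(np.array(pos)-o['eef_pos'])/.025
    dy=0 if yaw is None else -(yaw-y0)/8
    return s.round(3), round(dy,3), round(y0,2), R[:,2].round(4)
E
python3 - <<'E'
from h import *
d=load('t1.png'); g=cv2.cvtColor(d['image'],cv2.COLOR_RGB2GRAY).astype(float)
L=[];S=[];Rr=[]
for v in range(165,229):
    r=g[v]; th=200
    i=next(k for k in range(164,180) if r[k]>th); L.append(onz(d,i-(r[i]-th)/(r[i]-r[i-1]),v,.057)[:2])
    j=next(k for k in range(198,180,-1) if r[k]>th); Rr.append(onz(d,j+(r[j]-th)/(r[j]-r[j+1]),v,.057)[:2])
    q=np.arange(176,187); w=247-r[q]; S.append(onz(d,(q*w).sum()/w.sum(),v,.057)[:2])
for n,P in(('L',L),('S',S),('R',Rr)):
    P=np.array(P); f=np.polyfit(P[:,0]-.54,P[:,1],1); print(n,f,np.std(np.polyval(f,P[:,0]-.54)-P[:,1]))
print(go([.527,-.286,.24],-10.2))
E
```

```text
L [-0.04273018  0.25625334] 0.0009634115241399783
S [-0.04131583  0.22362655] 0.0005295431374508747
 ** On entry to DLASCL parameter number  4 had an illegal value
 ** On entry to DLASCL parameter number  4 had an illegal value
 ** On entry to DLASCL parameter number  4 had an illegal value
 ** On entry to DLASCL parameter number  4 had an illegal value
 ** On entry to DLASCL parameter number  5 had an illegal value
 ** On entry to DLASCL parameter number  4 had an illegal value<stdin>:7: RuntimeWarning: divide by zero encountered in scalar divide
Traceback (most recent call last):
numpy.linalg.LinAlgError: SVD did not converge in Linear Least Squares
```

{"name": "step_arm", "arguments": {
  "series": [
    [[-1.9,-1.1,0,0,0,0.5],[-3.8,-2.2,0,0,0,1.0],[-5.7,-3.4,0,0,0,1.6],[-7.6,-4.5,0,0,0,2.1],[-9.6,-5.6,0,0,0,2.6],[-11.5,-6.8,0,0,0,3.1],[-13.4,-7.9,0,0,0,3.7],[-15.4,-9.0,0,0,0,4.2],[-17.4,-10.2,0,0,0,4.7],[-17.4,-10.2,0,0,0,4.7]]
  ],
  "claw": 120
}}

```text
t: 1.35
eef_pos: [0.5534, 0.1442, 0.3035]
orientation: [0.525, 0.851, -0.001, 0.002]
force: [-0.9, 0.3, -0.1]
finger_gap: 0.53
grip_force: 0.0
```

```bash
python3 -c "
from h import *
print(go([.527,-.286,.2],-10.2)); o=manip.observe(); print(o['t'],o['eef_pos'],o['finger_gap'],o['joints'])"
```

```text
(array([-14.882,  -8.672,   4.209]), np.float64(4.613), np.float64(26.7), array([ 0.0013, -0.0042, -1.    ]))
1.35 [0.55335257 0.14421897 0.30347341] 0.5303700407332675 [-0.30405257  0.61474651 -0.05613251  1.73502062  0.05155142  0.793409
  0.07995048]
```

{"name": "step_arm", "arguments": {
  "series": [
    [[-1.9,-1.1,0,0,0,0.6],[-3.8,-2.2,0,0,0,1.2],[-5.7,-3.3,0,0,0,1.8],[-7.6,-4.4,0,0,0,2.4],[-9.5,-5.5,0,0,0,3.0],[-11.4,-6.6,1,0,0,3.6],[-13.2,-7.7,2.2,0,0,4.2],[-14.88,-8.67,3.5,0,0,4.61],[-14.88,-8.67,4.2,0,0,4.61],[-14.88,-8.67,4.2,0,0,4.61]]
  ]
}}

```text
t: 2.6
eef_pos: [0.5284, -0.2773, 0.1973]
orientation: [0.763, 0.646, -0.0, -0.002]
force: [0.4, 0.5, -0.1]
finger_gap: 0.528
grip_force: 0.0
```

```bash
python3 - <<'E'
from h import *
print(go([.527,-.286,.129],-10.2)); o=manip.observe(); print(o['t'],o['eef_pos'],o['force'],o['finger_gap'])
a=snap('top','t2.png'); b=snap('side','s2.png')
f=lambda im,x,y,w,h,k: cv2.resize(im[y:y+h,x:x+w,::-1],None,fx=k,fy=k,interpolation=cv2.INTER_CUBIC)
cv2.imwrite('pics/c2.png',np.hstack([f(a['image'],295,150,80,90,5),f(b['image'],245,160,80,90,5)]))
E
```

```text
(array([-0.358,  0.012,  2.73 ]), np.float64(0.091), np.float64(-9.48), array([-0.0032,  0.0032, -1.    ]))
2.6 [ 0.52839941 -0.27733567  0.19726507] [ 0.4371671   0.49778855 -0.14929062] 0.5275003341222565
```

View pics/c2.png

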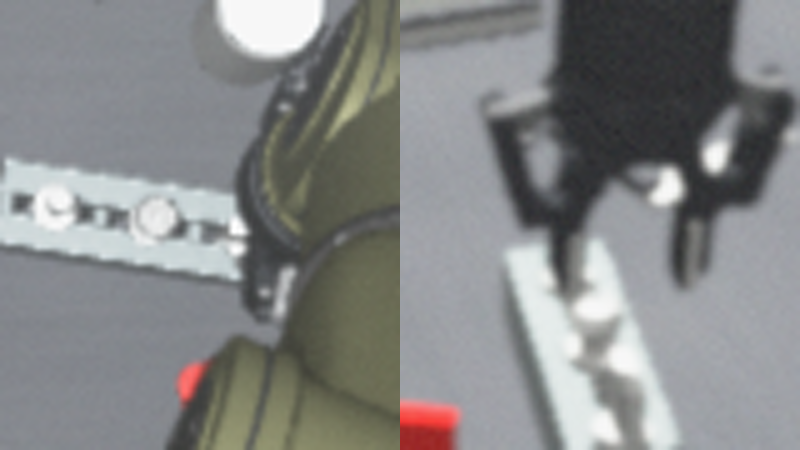

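The top crop shows the gripper over the wing end of the rack (wing at about (342,196)). The side crop shows the open fingers clear above the studs, with the wing below at about (367,247) in crop/5 terms. I'll go down with the fingers half open.

{"name": "step_arm", "arguments": {
  "series": [
    [[-0.2,0,0.4,0,0,0.1],[-0.36,0,0.9,0,0,0.1],[-0.36,0,1.4,0,0,0.1],[-0.36,0,1.9,0,0,0.1],[-0.36,0,2.3,0,0,0.1],[-0.36,0,2.6,0,0,0.1],[-0.36,0,2.73,0,0,0.1],[-0.36,0,2.73,0,0,0.1]]
  ]
}}

```text
t: 3.7
eef_pos: [0.5275, -0.2881, 0.1306]
orientation: [0.768, 0.64, 0.0, -0.0]
force: [0.0, -0.7, 0.1]
finger_gap: 0.531
grip_force: 0.0
```

```bash
python3 - <<'E'
from h import *
print(go([.527,-.286,.129],-10.2)); o=manip.observe(); print(o['t'],o['eef_pos'],o['force'],o['finger_gap'])
b=snap('side','s3.png')
cv2.imwrite('pics/c3.png',cv2.resize(b['image'][180:280,240:340,::-1],None,fx=6,fy=6,interpolation=cv2.INTER_CUBIC))
E
```

```text
(array([ 0.081, -0.035,  0.062]), np.float64(-0.02), np.float64(-10.36), array([ 0.e+00,  1.e-04, -1.e+00]))
3.7 [ 0.52749272 -0.2881436   0.13056085] [ 0.04774415 -0.66973793  0.0723942 ] 0.5313022791256298
```

View pics/c3.png

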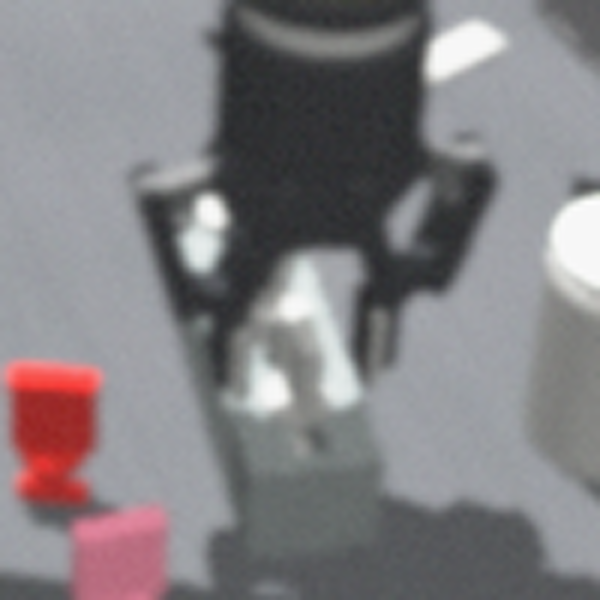

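The wing, at crop (300,340), stands between the two fingers, which are clear of the rack and the look-alikes. I'll close.

{"name": "step_arm", "arguments": {
  "series": [
    [[0.08,0,0,0,0,0],[0.08,0,0,0,0,0],[0.08,0,0,0,0,0],[0.08,0,0,0,0,0],[0.08,0,0,0,0,0],[0.08,0,0,0,0,0],[0.08,0,0,0,0,0],[0.08,0,0,0,0,0]]
  ],
  "claw": 255
}}

```text
t: 4.75
eef_pos: [0.5281, -0.2859, 0.131]
orientation: [0.768, 0.64, 0.0, 0.0]
force: [0.1, 1.5, 5.0]
finger_gap: 0.11
grip_force: 59.0
```

{"name": "step_arm", "arguments": {
  "series": [
    [[0.08,0,-0.3,0,0,0],[0.08,0,-0.8,0,0,0],[0.08,0,-1.4,0,0,0],[0.08,0,-2.2,0,0,0],[0.08,0,-3.1,0,0,0],[0.08,0,-4.0,0,0,0],[0.08,0,-4.6,0,0,0],[0.08,0,-4.6,0,0,0]]
  ]
}}

```text
t: 5.75
eef_pos: [0.5287, -0.2846, 0.247]
orientation: [0.768, 0.64, 0.001, 0.001]
force: [-0.1, -0.4, -0.4]
finger_gap: 0.109
grip_force: 58.5
```

```bash
python3 -c "
from h import *
print(go([.545,.2236,.2],87.6)); o=manip.observe(); print(o['t'],o['eef_pos'],o['force'],o['finger_gap'],o['joints'])"
```

```text
(array([20.114, -3.024,  1.858]), np.float64(-12.247), np.float64(-10.37), array([ 0.0025, -0.0012, -1.    ]))
5.75 [ 0.52871048 -0.28459903  0.24702108] [-0.11210805 -0.41098019 -0.42383272] 0.10879310283131687 [ 0.37947479  0.72543533  0.0658356   1.70936532 -0.06725776  0.70620281
  0.29879369]
```

{"name": "step_arm", "arguments": {
  "series": [
    [[2.0,-0.3,0,0,0,-1.2],[4.1,-0.6,0,0,0,-2.4],[6.2,-0.9,0,0,0,-3.7],[8.3,-1.2,0,0,0,-5.0],[10.4,-1.5,0,0,0,-6.3],[12.5,-1.9,0,0,0,-7.6],[14.6,-2.2,0,0,0,-8.9],[16.6,-2.5,0,0,0,-10.1],[18.5,-2.8,0.4,0,0,-11.2],[20.1,-3.02,0.8,0,0,-12.25]]
  ]
}}

```text
t: 7.0
eef_pos: [0.5436, 0.2257, 0.2246]
orientation: [0.018, 1.0, 0.0, -0.001]
force: [1.6, 0.6, -1.3]
finger_gap: 0.106
grip_force: 58.6
```

{"name": "step_arm", "arguments": {
  "series": [
    [[0,0,0,0,0,0],[0,0,0,0,0,0],[0,0,0,0,0,0]]
  ]
}}

```text
t: 7.38
eef_pos: [0.5446, 0.2218, 0.2254]
orientation: [0.022, 1.0, -0.001, -0.0]
force: [0.1, -0.3, -1.2]
finger_gap: 0.104
grip_force: 58.6
```

```bash
python3 - <<'E'
from h import *
print(go([.545,.2236,.175],87.6)); o=manip.observe(); print(o['t'],o['eef_pos'],o['force'],o['wrist_torque'],o['finger_gap'])
a=snap('top','t4.png'); b=snap('side','s4.png')
f=lambda im,x,y,w,h,k: cv2.resize(im[y:y+h,x:x+w,::-1],None,fx=k,fy=k,interpolation=cv2.INTER_CUBIC)
cv2.imwrite('pics/c4.png',np.hstack([f(a['image'],150,150,60,100,5),f(b['image'],180,80,100,100,5)]))
E
```

```text
(array([-0.014,  0.077,  2.017]), np.float64(-0.016), np.float64(87.47), array([-3.0e-04, -1.6e-03, -1.0e+00]))
7.375 [0.54457451 0.22176665 0.22542927] [ 0.10994439 -0.25070693 -1.16978099] [-0.02943237  0.01611634  0.03176268] 0.10351522828438108
```

View pics/c4.png

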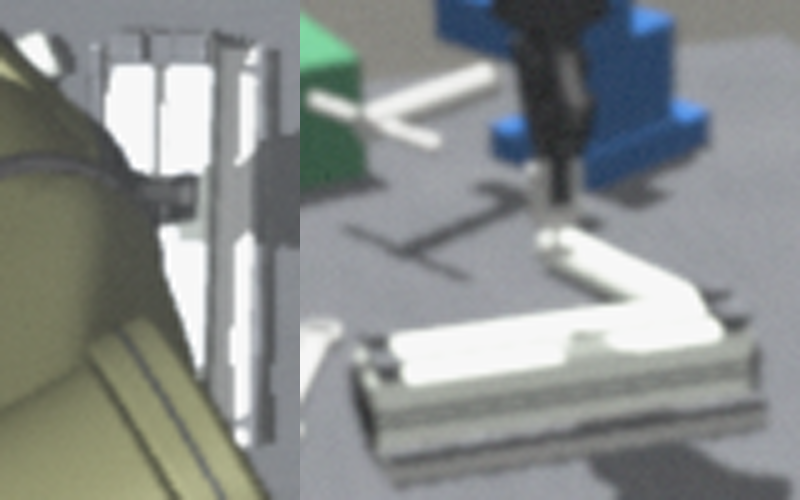

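The top crop shows the hand over the rail. The side crop shows the stud held upright in the fingers (head at about (290,128) in the image) above the rail. I'll lower quickly to 5 mm above the rail, then creep.

{"name": "step_arm", "arguments": {
  "series": [
    [[0,0.07,0.4,0,0,0],[0,0.07,0.9,0,0,0],[0,0.07,1.4,0,0,0],[0,0.07,1.8,0,0,0],[0,0.07,2.05,0,0,0],[0,0.07,2.15,0,0,0],[0,0.07,2.15,0,0,0],[0,0.07,2.15,0,0,0]]
  ]
}}

```text
t: 8.48
eef_pos: [0.5446, 0.2256, 0.1723]
orientation: [0.021, 1.0, 0.0, 0.0]
force: [-0.2, 0.4, -1.9]
finger_gap: 0.106
grip_force: 58.6
```

{"name": "step_arm", "arguments": {
  "series": [
    [[0,0,0.05,0,0,0],[0,0,0.1,0,0,0],[0,0,0.15,0,0,0],[0,0,0.2,0,0,0],[0,0,0.25,0,0,0],[0,0,0.3,0,0,0],[0,0,0.3,0,0,0]]
  ]
}}

```text
t: 9.35
eef_pos: [0.5444, 0.2255, 0.1649]
orientation: [0.021, 1.0, -0.0, 0.0]
force: [-0.1, -1.3, 4.2]
finger_gap: 0.104
grip_force: 59.7
```

{"name": "step_arm", "arguments": {
  "series": [
    [[0,-0.03,0,0,0,0],[0,-0.06,0,0,0,0],[0,-0.09,0,0,0,0],[0,-0.09,0,0,0,0]]
  ]
}}

```text
t: 9.85
eef_pos: [0.5444, 0.2249, 0.1649]
orientation: [0.02, 1.0, 0.002, 0.0]
force: [-1.8, 3.1, 5.2]
finger_gap: 0.107
grip_force: 59.7
```

{"name": "step_arm", "arguments": {
  "series": [
    [[0,0,0.04,0,0,0],[0,0,0.08,0,0,0],[0,0,0.08,0,0,0]]
  ]
}}

```text
t: 10.22
eef_pos: [0.5444, 0.225, 0.1647]
orientation: [0.02, 1.0, 0.001, 0.001]
force: [-5.4, 1.1, 20.2]
finger_gap: 0.105
grip_force: 62.2
```

Contact is at rail-top height, so the head is on a lip. I'll lighten the pressure and slide sideways to feel for the drop.

{"name": "step_arm", "arguments": {
  "series": [
    [[0,0,-0.11,0,0,0],[0,0,-0.11,0,0,0],[0,0,-0.11,0,0,0]]
  ]
}}

```text
t: 10.6
eef_pos: [0.5442, 0.2223, 0.1644]
orientation: [0.021, 1.0, -0.001, -0.0]
force: [0.2, -0.2, -2.2]
finger_gap: 0.107
grip_force: 58.7
```

{"name": "step_arm", "arguments": {
  "series": [
    [[0,-0.04,0,0,0,0],[0,-0.04,0,0,0,0],[0,-0.04,0,0,0,0]]
  ]
}}

```text
t: 10.98
eef_pos: [0.5443, 0.2221, 0.165]
orientation: [0.021, 1.0, 0.0, -0.0]
force: [-0.0, -0.7, -0.9]
finger_gap: 0.106
grip_force: 58.7
```

{"name": "step_arm", "arguments": {
  "series": [
    [[0,-0.04,0,0,0,0],[0,-0.04,0,0,0,0],[0,-0.04,0,0,0,0]]
  ]
}}

```text
t: 11.35
eef_pos: [0.5442, 0.2212, 0.1652]
orientation: [0.021, 1.0, 0.0, 0.0]
force: [-0.0, 0.2, -2.0]
finger_gap: 0.102
grip_force: 58.7
```

{"name": "step_arm", "arguments": {
  "series": [
    [[0,0,0.04,0,0,0],[0,0,0.08,0,0,0],[0,0,0.12,0,0,0],[0,0,0.12,0,0,0]]
  ]
}}

```text
t: 11.85
eef_pos: [0.5441, 0.2212, 0.162]
orientation: [0.021, 1.0, -0.0, -0.0]
force: [-0.6, 0.8, -1.3]
finger_gap: 0.103
grip_force: 58.7
```

It passed rail-top height with no force, so the head is entering the slot. I'll continue slowly.

{"name": "step_arm", "arguments": {
  "series": [
    [[0,0,0.05,0,0,0],[0,0,0.1,0,0,0],[0,0,0.15,0,0,0],[0,0,0.2,0,0,0],[0,0,0.2,0,0,0]]
  ]
}}

```text
t: 12.48
eef_pos: [0.5442, 0.2211, 0.157]
orientation: [0.021, 1.0, -0.0, -0.0]
force: [-0.3, -0.1, -1.7]
finger_gap: 0.107
grip_force: 58.7
```

{"name": "step_arm", "arguments": {
  "series": [
    [[0,0,0.05,0,0,0],[0,0,0.1,0,0,0],[0,0,0.15,0,0,0],[0,0,0.2,0,0,0],[0,0,0.2,0,0,0]]
  ]
}}

```text
t: 13.1
eef_pos: [0.5441, 0.2212, 0.152]
orientation: [0.021, 1.0, -0.0, -0.0]
force: [0.0, -0.3, -1.3]
finger_gap: 0.108
grip_force: 58.7
```

{"name": "step_arm", "arguments": {
  "series": [
    [[0,0,0.05,0,0,0],[0,0,0.1,0,0,0],[0,0,0.15,0,0,0],[0,0,0.2,0,0,0],[0,0,0.25,0,0,0],[0,0,0.3,0,0,0],[0,0,0.3,0,0,0],[0,0,0.3,0,0,0]]
  ]
}}

```text
t: 14.1
eef_pos: [0.5443, 0.2213, 0.1451]
orientation: [0.021, 1.0, 0.0, 0.0]
force: [-1.1, -0.3, 6.7]
finger_gap: 0.106
grip_force: 60.0
```

The spring is felt (about 8 N) with the flange about 2 mm over the rail. I'll start the turn and check part-way.

{"name": "step_arm", "arguments": {
  "series": [
    [[0,0,0,0,0,0],[0,0,0,0,0,0.5],[0,0,0,0,0,1.0],[0,0,0,0,0,1.6],[0,0,0,0,0,2.2],[0,0,0,0,0,2.8],[0,0,0,0,0,3.4],[0,0,0,0,0,4.0],[0,0,0,0,0,4.0]]
  ]
}}

```text
t: 15.22
eef_pos: [0.5451, 0.2218, 0.1454]
orientation: [0.296, 0.955, 0.001, 0.001]
force: [-0.6, -0.6, 7.0]
finger_gap: 0.108
grip_force: 60.0
```

```bash
python3 -c "
from h import *
o=manip.observe(); print(go(o['eef_pos'],-2.4),o['force'],o['wrist_torque'],o['eef_pos'])"
```

```text
(array([0., 0., 0.]), np.float64(7.251), np.float64(55.61), array([ 0.0026,  0.0012, -1.    ])) [-0.5804748  -0.58740603  7.01132202] [-0.02796696  0.03201773  0.02673115] [0.54513321 0.22182765 0.14541277]
```

The turn is free, with no torque. I'll finish it.

{"name": "step_arm", "arguments": {
  "series": [
    [[0,0,0,0,0,0.8],[0,0,0,0,0,1.6],[0,0,0,0,0,2.4],[0,0,0,0,0,3.2],[0,0,0,0,0,4.0],[0,0,0,0,0,4.8],[0,0,0,0,0,5.6],[0,0,0,0,0,6.4],[0,0,0,0,0,7.25],[0,0,0,0,0,7.25]]
  ]
}}

```text
t: 16.48
eef_pos: [0.5453, 0.2217, 0.1454]
orientation: [0.722, 0.692, 0.001, 0.001]
force: [-0.9, 0.5, 6.1]
finger_gap: 0.102
grip_force: 60.0
```

{"name": "step_arm", "arguments": {
  "series": [
    [[0,0,0,0,0,0],[0,0,0,0,0,0],[0,0,0,0,0,0]]
  ]
}}

```text
t: 16.85
eef_pos: [0.5453, 0.2217, 0.1454]
orientation: [0.722, 0.692, 0.001, 0.001]
force: [-0.4, 0.9, 6.5]
finger_gap: 0.104
grip_force: 60.0
```

```bash
python3 -c "
from h import *
o=manip.observe(); print(go(o['eef_pos'],-2.4),o['force'],o['wrist_torque'],o['eef_pos'])"
```

```text
(array([0., 0., 0.]), np.float64(0.004), np.float64(-2.36), array([ 0.0028,  0.0012, -1.    ])) [-0.39143783  0.87079532  6.46768512] [ 0.04500756 -0.03464537 -0.02897474] [0.54530787 0.221679   0.14539536]
```

It turned to within 0.1° of square across the slot. I'll ease up until the head meets the lips, then open.

{"name": "step_arm", "arguments": {
  "series": [
    [[0,0,-0.04,0,0,0],[0,0,-0.08,0,0,0],[0,0,-0.11,0,0,0],[0,0,-0.11,0,0,0],[0,0,-0.11,0,0,0]]
  ]
}}

```text
t: 17.48
eef_pos: [0.5452, 0.2217, 0.1477]
orientation: [0.722, 0.692, 0.001, 0.001]
force: [2.5, 1.2, 4.9]
finger_gap: 0.105
grip_force: 59.6
```

{"name": "step_arm", "arguments": {
  "series": [
    [[0,0,0,0,0,0],[0,0,0,0,0,0],[0,0,0,0,0,0],[0,0,0,0,0,0],[0,0,0,0,0,0],[0,0,0,0,0,0]]
  ],
  "claw": 120
}}

```text
t: 18.23
eef_pos: [0.5442, 0.2212, 0.1474]
orientation: [0.722, 0.692, -0.0, -0.0]
force: [-0.2, 0.3, 0.5]
finger_gap: 0.528
grip_force: 0.0
```

{"name": "step_arm", "arguments": {
  "series": [
    [[0,0,-0.2,0,0,0],[0,0,-0.6,0,0,0],[0,0,-1.2,0,0,0],[0,0,-2.0,0,0,0],[0,0,-3.0,0,0,0],[0,0,-4.0,0,0,0],[0,0,-5.0,0,0,0],[0,0,-5.0,0,0,0]]
  ]
}}

```text
t: 19.23
eef_pos: [0.5454, 0.2215, 0.2752]
orientation: [0.722, 0.692, 0.003, 0.001]
force: [-0.7, -0.4, -0.6]
finger_gap: 0.528
grip_force: 0.0
```

```bash
python3 - <<'E'
from h import *
o=manip.observe(); print(o['t'],o['eef_pos'],o['force'])
a=snap('top','t5.png'); b=snap('side','s5.png')
f=lambda im,x,y,w,h,k: cv2.resize(im[y:y+h,x:x+w,::-1],None,fx=k,fy=k,interpolation=cv2.INTER_CUBIC)
cv2.imwrite('pics/c5.png',np.hstack([f(a['image'],150,150,60,100,5),f(b['image'],180,80,100,100,5)]))
for z in(.068,.086,.104): print(z,proj(b,[o['eef_pos'][0],o['eef_pos'][1],z]))
E
```

```text
19.225 [0.54542936 0.2214902  0.27523784] [-0.73624328 -0.41236009 -0.63471846]
0.068 [[230.83680371 144.0520904 ]]
0.086 [[230.71710037 139.2288548 ]]
0.104 [[230.59614019 134.33616776]]
```

View pics/c5.png

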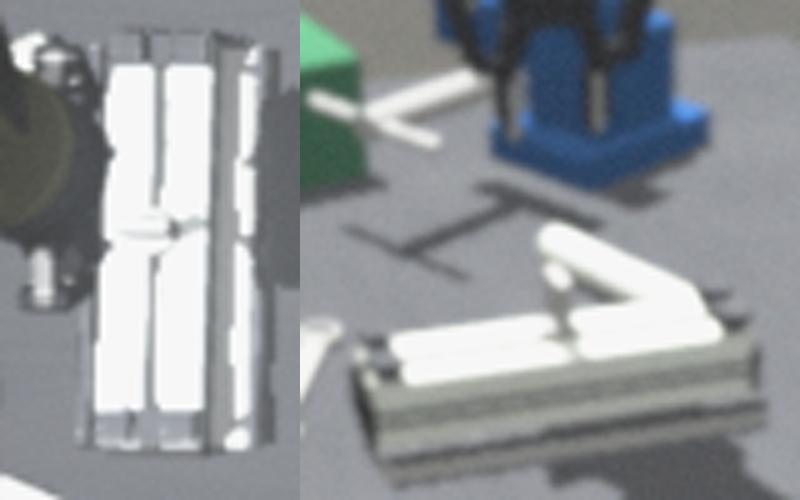

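The stud stands upright, with its wing across the slot. In the side view its top is at (231,132), against (231,134) predicted for a locked height of 86 mm, and the hand is clear above. I'll hand it in.

```bash
python3 -c "
from workcell import manip
print(manip.close_job())"
```

```text
the job is handed in; nothing more can be done
None
```

The T-stud is standing in the rail slot, turned across it and let go, and the job was handed in at about 19 s; the camera and force readings say it is locked, but the hand-in returned no verdict.

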